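Assemble a photometer filter cell

TASK

Assemble the filter cell: take the glass filter from the sloping stand and lay it flat on the seat inside the slotted barrel, then lay the spacer from the stand on top of it. Lower the retaining ring onto the spacer with its two lugs in the barrel's two slots and screw it clockwise (seen from above) all the way to its stop, so that it stays down and clamps the stack against the sprung seat. Do not knock over or push about the flask, the beaker or the blue cap.

Things in the scene. Friction and masses are not known exactly. Their poses are not given: they have to be found in the camera images.
- cell: Filter cell, fixed: round aluminium foot (94 mm wide, 12 mm high), dark steel barrel (bore 52, outside 74, top 58 mm above the worktop, 3 mm chamfer inside). Origin: barrel axis at the foot's underside, z up. Slots right through its +y and -y sides, open above, reach down to the foot; each spans 43 degrees either side of y (35 mm wide at the bore), so fingers closing along y fit down inside.
- cell_mouth (a point): Centre of the barrel's mouth, 58 mm up. The walls on the +x and -x sides have inner grooves under lips. Turning the ring clockwise from lugs along y: lugs enter the grooves after 27 degrees, the lips' sloping undersides drive them down from 27 to 61 degrees, then run level to a stop at 73 degrees. Anticlockwise the lugs meet solid wall.
- cell_seat (a point): Centre of the top face of the sprung seat, a black disc 48 mm wide on the floor of the barrel, on the barrel's axis, 20 mm above the worktop when not pressed.
- seat (a joint): How far the sprung seat is pressed down, m: 0 when free, at most 0.0045. The spring pushes up with 2.4 N at 0 and 1.2 N more per mm. With filter, spacer and ring stacked and the ring at its stop it reads about 0.0025.
- stand: Sloping aluminium stand, fixed, 200 mm wide (its y), 80 mm deep, back edge 67 mm high. Origin: centre of its underside, z up. Its deck slopes 30 degrees and faces its own -x (towards the robot): the deck's normal is (-0.5, 0, 0.866) in this frame. It carries two nests, 130 mm apart along y; which part is in which varies.
- nest_left (a point): Centre of the bearing face of the nest at the stand's +y, at (0, 0.065, 0.05) in its frame (axes as the stand's). A nest is a black strip 28 mm wide, 6 mm proud of the deck: the round part on it overhangs both sides along y, where finger tips can reach 4 mm below its underside. Two 8 mm pins downhill, 37 mm apart, 6 mm above the strip, stop it sliding.
- nest_right (a point): The same for the nest at the stand's -y, at (0, -0.065, 0.05) in its frame.
- filter_center (a point): Centre of the glass filter in its aluminium rim: a flat disc 49 mm wide, 8 mm thick, 35 g, loose; z its axis (along the deck's normal at first). Either face may be up.
- spacer_center (a point): Centre of the spacer: a plain aluminium ring 49 mm outside, 37 mm inside, 14 mm high, about 40 g, loose; z its axis (along the deck's normal at first). Either face may be up.
- retainer_center (a point): Centre (half-way up) of the steel retaining ring, 48 mm outside, 34 inside, 38 high, 70 g, loose on the worktop right way up; z up. Two lugs along its +y and -y reach 31 mm from the axis, 17 mm wide, 4 to 9 mm above its underside. Grip the knurled part, from 17 mm up, in any direction. Resting on the stack, its underside is 42 mm above the worktop, lugs 2 mm below the lips' start.
- filter: The same glass filter; origin at the centre of its underside.
- spacer: The same spacer; origin at the centre of its underside.
- retainer: The same retaining ring; origin at the centre of its underside.
- flask: Bystander: small conical glass flask, 51 mm wide, 85 mm high, loose; origin at its underside.
- beaker: Bystander: small glass beaker, 62 mm wide, 60 mm high, loose; origin at its underside.
- blue_cap: Bystander: blue screw cap, 45 mm wide, 20 mm high, lying loose; origin at its underside.
There are look-alikes about, which are no part of the job. What is shaped like the retainer but orange is not meant.

How it is judged:
On the way, in this order (a step that is already met when the one before it is completed fails the run):
1. the filter lies flat on the seat in the barrel (horizontal distance between filter_center and cell_seat below 0.004 m and z of filter_center in the frame of cell_seat between 0.0015 and 0.0065 m and angle between filter_center's own z axis and vertical below 0.1 rad), for 0.2 s.
2. the spacer lies on the filter in the barrel (all of step 1 and horizontal distance between spacer_center and cell_seat below 0.004 m and z of spacer_center in the frame of cell_seat between 0.0125 and 0.0175 m and angle between spacer_center's own z axis and vertical below 0.1 rad), for 0.2 s.
3. the retaining ring is screwed down and presses the stack on the sprung seat (all of step 2 and horizontal distance between retainer_center and cell_seat below 0.004 m and z of retainer_center in the frame of cell_seat between 0.0385 and 0.0435 m and angle between retainer_center's own z axis and vertical below 0.1 rad and value of joint seat above 0.0015 m), for 0.2 s.
At the end, for the whole second after the job is handed in: In the barrel, from below: filter on the seat, spacer on it, retaining ring on that, each within 4 mm of the axis, within 2.5 mm of its proper height above the seat, tilted less than 0.1 rad and at rest; and the released ring holds the sprung seat at least 1.5 mm down (all of step 3 and linear speed of each of filter, spacer, retainer below 0.01 m/s); the robot touches nothing.
It fails at once if the conical flask is knocked over or pushed more than 30 mm (distance of flask from where it was at the start of the episode above 0.03 m or angle between flask's own z axis and vertical above 0.5 rad).
It fails at once if the small beaker is knocked over or pushed more than 30 mm (distance of beaker from where it was at the start of the episode above 0.03 m or angle between beaker's own z axis and vertical above 0.5 rad).
It fails at once if the loose cap is knocked over or pushed more than 30 mm (distance of blue_cap from where it was at the start of the episode above 0.03 m or angle between blue_cap's own z axis and vertical above 0.5 rad).
It also fails if it takes over 69 s, if anything falls off the work surface, if the arm or the gripper's body presses on something with over 40 N, if the wrist force passes 120 N, or if a joint passes its speed limit or range.

ROBOT

A 6-joint arm with a two-finger parallel gripper is mounted at the origin on a cart in front of the work surface, level with it; the furniture and walls round the work are solid. World frame = base frame: x ahead of the robot, y to its left, z up, the work surface at z = 0. Lengths are in m, angles in rad, forces in N, time in s.
With the tool pointing down it reaches from about 0.325 to 0.85 m from the base axis. Payload 15.5 kg.
Tool frame: the origin (TCP) lies at the very end of the fingers, on their centre line; the grasp point (between the pads) lies 19 mm behind it; z points along the fingers, x is the direction in which the jaws open and shut, and the axes are right-handed (so a half turn about z gives the same grasp; the last joint's range is limited). The gripper opens to 91 mm and grips with 3 to 60 N. Pads are 32 mm wide; open, the fingers measure 118 mm over their backs; the gripper's body (76 mm by 178 mm) begins 60 mm behind the grasp point.
Start: joints at [-1.196, 0.494, 1.345, -0, 1.302, -0.096], TCP at [0.283, -0.557, 0.214] pointing down, gripper open.
Joint ranges: [-2.91, 2.91], [-0.82, 2.16], [0.22, 2.67], [-1.22, 4.37], [0.12, 2.79], [-3.08, 3.08]. Speed limits (rad/s): [1.89, 1.89, 2.57, 3.01, 3.01, 3.01].

INTERFACE

Orientations are given as a rotation vector (axis times angle).
In Python, from workcell import * gives the robot as it stands.
- The arm moves only by the tool servo_tool, never from a script. Its argument "increments" is a list of rows, each a list of 4 numbers: the shift along the tool's x, y, z in cm, then the turn about the tool's z in rad. In form: [[dx, dy, dz, roll], ...]. A call has 1 to 10 rows; each row shifts and turns the pose as measured when the row begins, along the tool's axes as they then stand; what a row does not reach is not made up. A row lasts 1/12 s, in which the tool goes at most 41.7 mm and 7.16 degrees, less where a joint would pass 70% of its speed; a pose out of reach is approached as far as the arm can. A call is refused whole if a number of a shift passes 4.17 or a number of a turn 0.125, either way. A call with a gripper value outside its range is refused whole. "hand" is the opening in per cent of the stroke, from 0 (shut) to 100 (fully open), set as the call begins (left out, the last holds). The fingers move at their own pace and stop on an object; "grip_force" is the grip in N (left out, the last holds). Time passes only in rows, so rows that do not move let the fingers close. It gives the time, the measured TCP pose, the force and the opening at its end, in the units of the state.
- state(): the state, without advancing time (a new reading comes with each control period).
- capture(name): name is "scene" or "top"; returns a dict with "img" (400x640x3 uint8, blue, green, red), "fx", "fy", "cx", "cy" (pixels), "R" (3x3) and "t" (3): a world point X has camera coordinates R X + t. Camera axes: x right, y down, z forward; pixel columns grow to the right and rows downward; lengths in m; the calibration is good to about 2 mm. A picture is of the moment at which its call begins. There is no depth.
- sign_off(): hands the job in, once; it reports no verdict.
Trained networks look in a picture, given as the dict that the camera call returned (one of the last four; its "shot" number tells which), for a name from the list of things; names that differ only in an ending like _2 or _b are one class to them, and where a whole thing is asked for, a point or a joint stands for the part that bears it (a point fixed in the world has none). Each returns a list of dicts, best first, with "p" (0 to 1); they miss things now and then, are a little off and sometimes report something else, mostly with a low value. They report only what shows in the picture. A call takes as long as a camera call. They do not tell look-alikes from the thing itself.
- recognise(picture, thing): "extent" ([centre column, centre row, width, height] in pixels, round what is visible of it).
The state is a dict: "time": time; "joint_pos": joint angles; "dq": joint speeds; "joint_efforts": joint torques, N m; "tcp_pos": TCP position; "tool_rot": TCP orientation; "contact_force": force on the tool from outside, world axes, zero at the start; "torque": the same for the moment, N m; "opening": opening from 0.0 (shut) to 1.0 (fully open).
Only numpy, scipy, OpenCV 4.12 (cv2) and the standard library are available. Lean on these libraries where they do the work, as an engineer would, in place of code of your own. Each camera call takes 0.05 s, during which the arm holds its last target. There are 200 camera calls.

## Working session

There is one attempt and no reset: what is moved stays moved. The work goes in short steps, Python scripts to look and compute and a tool call to move; the robot and the scene stay as the last step left them, time stands still between calls to the robot, and variables do not carry over. Pictures are saved under pics/ and viewed, about 8 in all and at most 12, crops included, and the job is handed in when it is done.

Besides the shell and the picture viewer there is one more tool, called after "Request:" as a command line: name --pt "numbers of a row" for each row, then --argument value for the rest. servo_tool: Moves the arm, as the interface text tells. Its arguments: {"type":"object","properties":{"increments":{"type":"array"},"hand":{"type":"number"},"grip_force":{"type":"number"}},"required":["increments"]}

```bash
mkdir -p pics; ls
python3 - <<'E'
from workcell import *
import cv2,numpy as np
for n in ("scene","top"):
    c=capture(n); cv2.imwrite(f"pics/{n}0.png",c["img"])
    print(n,c["fx"],c["fy"],c["cx"],c["cy"],np.round(c["R"],4).tolist(),np.round(c["t"],4).tolist())
    for t in ["cell","stand","filter","spacer","retainer","flask","beaker","blue_cap"]:
        print(t,[(np.round(d["extent"]).tolist(),round(d["p"],2)) for d in recognise(c,t)[:3]])
print(state())
E
```

```text
pics
scene 420.9438952684312 420.9438952684312 323.11718712616425 198.30023709930367 [[0.5446, -0.8386, 0.0118], [-0.3778, -0.2579, -0.8892], [0.7487, 0.4799, -0.4573]] [-0.4125, 0.2653, 0.8715]
cell [([267.0, 222.0, 8.0, 6.0], 0.42)]
stand [([386.0, 238.0, 61.0, 60.0], 0.79)]
filter [([368.0, 218.0, 15.0, 16.0], 0.66)]
spacer [([401.0, 240.0, 19.0, 16.0], 0.73)]
retainer [([324.0, 247.0, 17.0, 19.0], 0.69)]
flask [([352.0, 203.0, 14.0, 26.0], 0.89), ([270.0, 222.0, 14.0, 13.0], 0.24)]
beaker []
blue_cap [([315.0, 209.0, 17.0, 13.0], 0.48)]
top 500.76282116035287 500.76282116035287 327.9325759235279 199.41448267200462 [[0.0249, -0.9995, 0.0169], [-0.9972, -0.026, -0.0696], [0.07, -0.0151, -0.9974]] [-0.152, 0.5865, 1.4041]
cell [([274.0, 241.0, 35.0, 34.0], 0.83)]
stand [([391.0, 205.0, 75.0, 60.0], 0.93)]
filter [([373.0, 197.0, 20.0, 14.0], 0.69), ([272.0, 239.0, 15.0, 17.0], 0.47)]
spacer [([410.0, 219.0, 18.0, 19.0], 0.57), ([349.0, 253.0, 18.0, 13.0], 0.23)]
retainer [([347.0, 249.0, 21.0, 16.0], 0.73), ([392.0, 155.0, 24.0, 19.0], 0.45), ([272.0, 239.0, 16.0, 16.0], 0.18)]
flask []
beaker [([227.0, 252.0, 27.0, 25.0], 0.65)]
blue_cap [([271.0, 244.0, 17.0, 10.0], 0.74)]
{'time': 0.9, 'joint_pos': array([-1.19650202e+00,  4.93573150e-01,  1.34548378e+00, -4.24218413e-06,
        1.30248009e+00, -9.55058575e-02]), 'dq': array([-0.00078298, -0.00052368,  0.00051485, -0.00168812, -0.00216307,
       -0.00019409]), 'joint_efforts': array([-3.66653083e-03, -8.78701472e+01, -3.82253981e+01,  7.04980851e-02,
        4.43757162e-02,  9.94192555e-05]), 'tcp_pos': array([ 0.28294757, -0.55730466,  0.21393718]), 'tool_rot': array([ 2.67743616e+00, -1.64338342e+00,  6.59023388e-05]), 'contact_force': array([ 0.20767251,  0.11235097, -0.54746233]), 'torque': array([-0.0086281 ,  0.00815283, -0.00361823]), 'opening': 0.9977368346831771}
```

Run:
```python
import cv2
t=cv2.imread("pics/top0.png")[120:300,190:450]
cv2.imwrite("pics/t1.png",cv2.resize(t,None,fx=3,fy=3,interpolation=cv2.INTER_CUBIC))
s=cv2.imread("pics/scene0.png")[140:300,230:450]
cv2.imwrite("pics/s1.png",cv2.resize(s,None,fx=3.5,fy=3.5,interpolation=cv2.INTER_CUBIC))
```

```text
(no output)
```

View pics/t1.png

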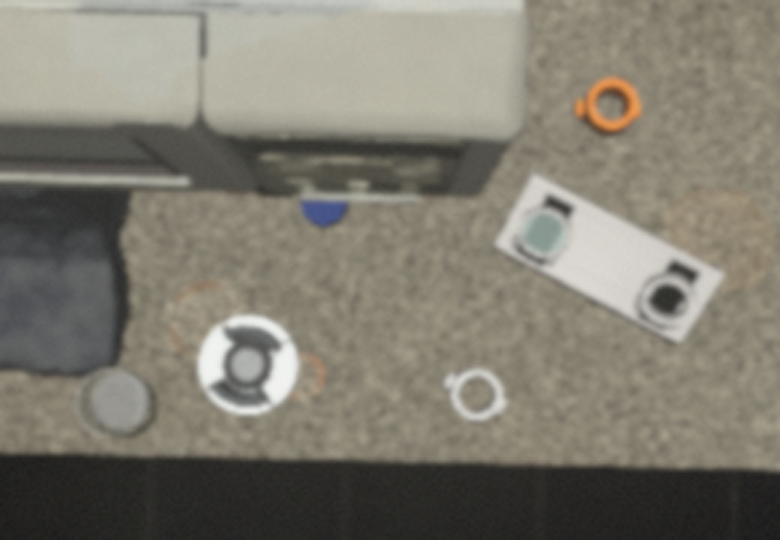

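View pics/s1.png

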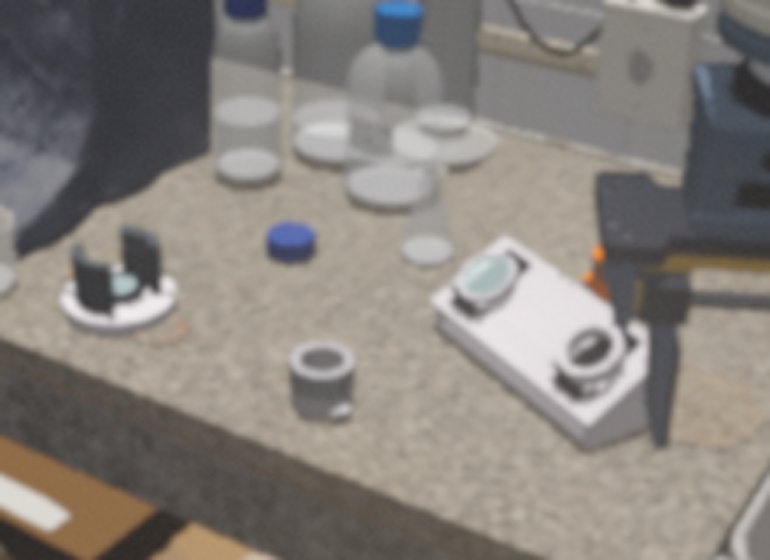

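Run:
```python
import cv2,numpy as np
a=cv2.imread("pics/top0.png"); b=cv2.imread("pics/scene0.png")
f=lambda im,u,v:cv2.resize(im[v-22:v+22,u-28:u+28],(390,300),interpolation=cv2.INTER_CUBIC)
cv2.imwrite("pics/z.png",np.vstack([np.hstack([f(a,272,241),f(b,265,222)]),np.hstack([f(a,391,205),f(b,385,237)])]))
cv2.imwrite("pics/full.png",np.hstack([cv2.resize(b,(400,250)),cv2.resize(a,(400,250))]))
```

```text
(no output)
```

View pics/z.png

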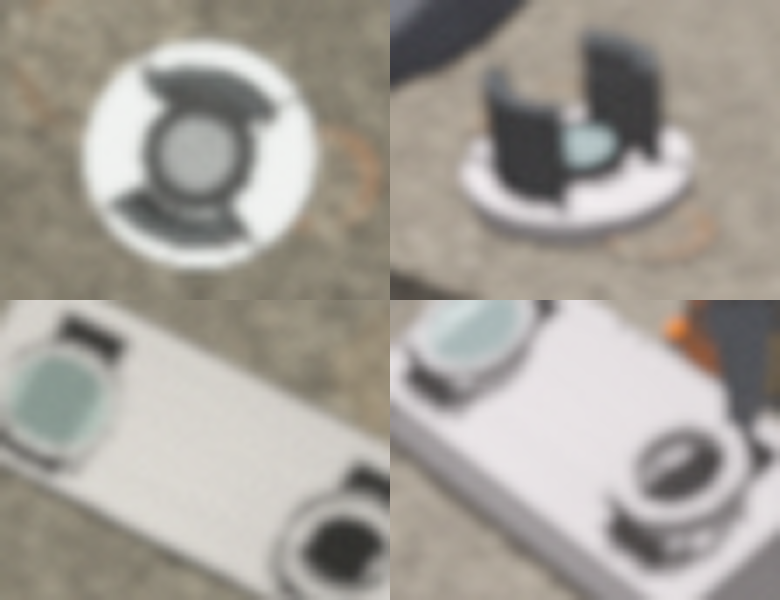

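View pics/full.png

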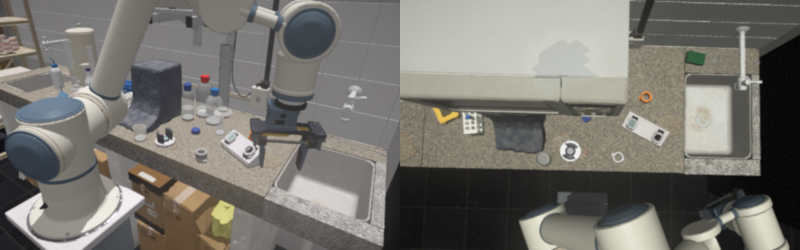

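```bash
cat > fit.py <<'E'
import cv2,numpy as np
from scipy.optimize import minimize
S=8
def proj(c,X):
    P=X@np.array(c["R"]).T+np.array(c["t"]); return np.c_[c["fx"]*P[:,0]/P[:,2]+c["cx"],c["fy"]*P[:,1]/P[:,2]+c["cy"]]
def arc(r,a0,a1,z,n=24):
    a=np.radians(np.linspace(a0,a1,n)); return np.c_[r*np.cos(a),r*np.sin(a),0*a+z]
def cyl(r,z0,z1): return np.r_[arc(r,0,360,z0),arc(r,0,360,z1)]
def walls(g):
    out=[]
    for b in (180,0):
        for k in range(8):
            a0=b-47+94/8*k; out.append((np.r_[tuple(arc(r,a0,a0+11.75,z,3) for r in(.026,.037) for z in(.012,.058))],g))
    return out
def box(x0,x1,y0,y1,z0,z1): return np.array([[x,y,z] for x in(x0,x1) for y in(y0,y1) for z in(z0,z1)])
IGN=-1
MOD={"cell":[(cyl(.047,0,.012),235),(cyl(.024,.012,.02),IGN)]+walls(60),
"stand":[(np.array([[-.04,s*.1,z] for s in(1,-1) for z in(0,.0205)]+[[.04,s*.1,z] for s in(1,-1) for z in(0,.0666)]),225)]+[(cyl(.033,0,.02)@np.array([[.866,0,.5],[0,1,0],[-.5,0,.866]])+[0,y,.043],IGN) for y in(.065,-.065)],
"retainer":[(box(-.0085,.0085,-.031,.031,.004,.009),215),(cyl(.024,0,.038),225),(arc(.017,0,360,.038),135)]}
def render(c,model,p,off,sh,bg):
    im=np.full((sh[0]*S,sh[1]*S),bg,np.float32)
    ca,sa=np.cos(p[2]),np.sin(p[2]); Rz=np.array([[ca,-sa,0],[sa,ca,0],[0,0,1]])
    for X,g in model:
        q=(proj(c,X@Rz.T+[p[0],p[1],0])-off+.5)*S
        cv2.fillConvexPoly(im,cv2.convexHull(np.round(q*16).astype(np.int32)),float(g),shift=4)
    ig=cv2.resize((im<0).astype(np.float32),(sh[1],sh[0]),interpolation=cv2.INTER_AREA)
    im[im<0]=bg
    return cv2.GaussianBlur(cv2.resize(im,(sh[1],sh[0]),interpolation=cv2.INTER_AREA),(0,0),.8),ig<.05
def fit(name,shots,p0,m=8):
    model=MOD[name]; dat=[]
    for c in shots:
        uv=np.concatenate([proj(c,X+[p0[0],p0[1],0]) for X,_ in model]); 
        lo=np.floor(uv.min(0)).astype(int)-m; hi=np.ceil(uv.max(0)).astype(int)+m
        g=cv2.cvtColor(c["img"],cv2.COLOR_BGR2GRAY)[lo[1]:hi[1],lo[0]:hi[0]].astype(np.float32); dat.append((c,lo,g))
    def cost(p,ret=False):
        e=0;o=[]
        for c,lo,g in dat:
            r,k=render(c,model,p,lo,g.shape,np.median(g[:3])); e+=np.mean(np.clip(np.abs(r-g),0,90)[k]**2); o.append(np.hstack([g,r]))
        return o if ret else e
    best=min((minimize(cost,p0,method="Nelder-Mead",options=dict(initial_simplex=np.array(p0)+np.array([[0,0,0],[d,0,0],[0,d,0],[0,0,a]]),xatol=1e-5,fatol=1e-3)) for d,a in((.008,.1),(-.008,-.1),(.003,.05))),key=lambda r:r.fun)
    return best.x,best.fun,cost(best.x,True)
E
cat > run.py <<'E'
from workcell import *
from fit import *
T,Sc=capture("top"),capture("scene")
import pickle; pickle.dump((T,Sc),open("shots.pkl","wb"))
def back(c,u,v,z):
    C=-c["R"].T@c["t"]; d=c["R"].T@np.array([(u-c["cx"])/c["fx"],(v-c["cy"])/c["fy"],1]); return (C+d*(z-C[2])/d[2])
tiles=[]
for n,u,v,z,yaw in(("cell",272.5,241.5,.012,-.3),("stand",393,207,.05,-.5),("retainer",349,251.5,.03,-.49)):
    b=back(T,u,v,z); 
    for lab,sh in(("top",[T]),("scene",[Sc]),("both",[T,Sc])):
        p,f,o=fit(n,sh,[b[0],b[1],yaw]); print(n,lab,np.round(p,4),round(f,1))
        if lab!="both": tiles+=[cv2.resize(x,(390,int(390*x.shape[0]/x.shape[1])))[:195] for x in o]
        
tiles=[np.pad(t,((0,195-t.shape[0]),(0,0))) for t in tiles]
cv2.imwrite("pics/fit.png",np.vstack([np.hstack(tiles[i:i+2]) for i in(0,2,4)]))
for c,n in((T,"top"),(Sc,"scene")): print(n,-c["R"].T@c["t"])
for n,u,v,z in(("beaker",227,252,.03),("cap",271+23/1,191,.02)): print(n,back(T,u,v,z))
print("flask",back(Sc,353,211,.0))
print("cap",back(Sc,313,209,.01))
E
python3 run.py
```

```text
cell top [ 0.4677  0.0182 -0.2239] 209.9
cell scene [ 0.4732  0.0256 -0.3167] 1336.8
cell both [ 0.4678  0.0189 -0.2444] 1653.5
stand top [ 0.5755 -0.3184 -0.5143] 399.2
stand scene [ 0.6748 -0.2602 -1.1941] 1493.8
stand both [ 0.5766 -0.3162 -0.5126] 2327.9
retainer top [ 0.4459 -0.1986 -0.4262] 65.1
retainer scene [ 0.4493 -0.1945 -0.614 ] 1182.6
retainer both [ 0.4461 -0.1978 -0.4361] 1285.0
top [ 0.4904357  -0.11545451  1.44385279]
scene [-0.32764036 -0.69570691  0.63930526]
beaker [0.43465882 0.14201933 0.03      ]
cap [ 0.61182241 -0.03976489  0.02      ]
flask [ 0.69886552 -0.14998525  0.        ]
cap [ 0.62387067 -0.04900929  0.01      ][ WARN:0@14.219] global loadsave.cpp:1063 imwrite_ Unsupported depth image for selected encoder is fallbacked to CV_8U.
```

View pics/fit.png

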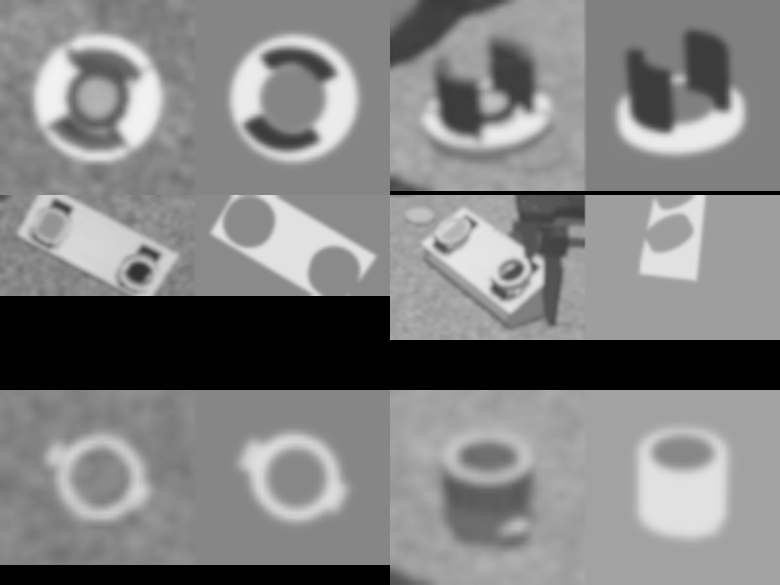

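```bash
cat > run2.py <<'E'
from fit import *
import pickle
T,Sc=pickle.load(open("shots.pkl","rb"))
MOD["cell"]=[(cyl(.047,0,.012),150),(arc(.047,0,360,.012),235),(cyl(.024,.012,.02),IGN)]+sorted(walls(60),key=lambda w:0)
MOD["retainer"]=[(box(-.0085,.0085,-.031,-.02,.004,.009),230),(cyl(.024,0,.038),95),(arc(.024,0,360,.038),210),(arc(.017,0,360,.038),110)]
MOD["stand"].insert(1,(np.array([[-.04,.1,0],[-.04,-.1,0],[-.04,-.1,.0205],[-.04,.1,.0205]]),130))
tiles=[]
for n,p0 in(("cell",[.468,.019,-.25]),("stand",[.576,-.317,-.51]),("retainer",[.446,-.198,-.45])):
    if n=="stand": 
        Sc["img"]=Sc["img"].copy()
    p,f,o=fit(n,[Sc],p0); print(n,"scene",np.round(p,4),round(f,1)); tiles.append(cv2.resize(o[0],(780,195)))
cv2.imwrite("pics/fit2.png",np.vstack(tiles).astype(np.uint8))
E
python3 run2.py
```

```text
cell scene [ 0.4683  0.0201 -0.2869] 1157.8
stand scene [ 0.5816 -0.3038 -0.4415] 1532.4
retainer scene [ 0.4453 -0.197  -0.3896] 110.4
```

View pics/fit2.png

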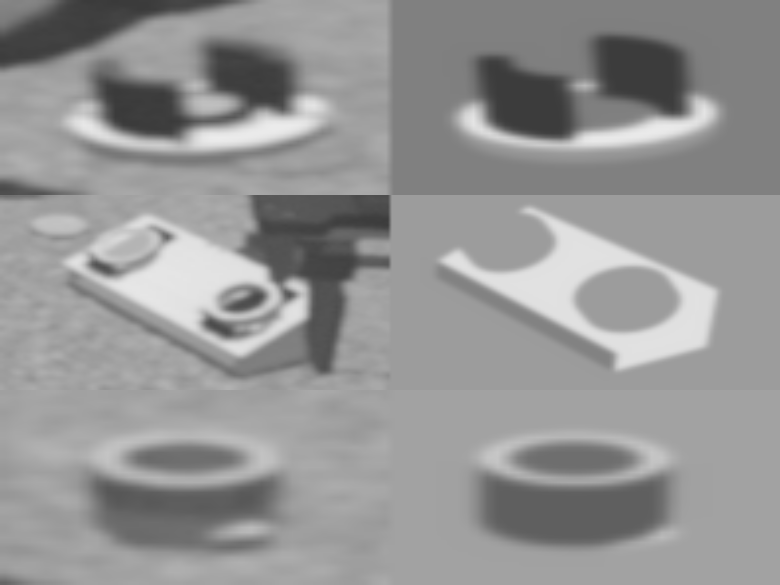

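```bash
cat > run3.py <<'E'
from fit import *
import pickle
T,Sc=pickle.load(open("shots.pkl","rb"))
M=np.array([[.866,0,.5],[0,1,0],[-.5,0,.866]])
nest=lambda X,y:X@M+[0,y,.05]
base=MOD["stand"][:1]+[(np.array([[-.04,.1,0],[-.04,-.1,0],[-.04,-.1,.0205],[-.04,.1,.0205]]),130)]
ring=[(cyl(.033,-.007,.02),IGN)]
MOD["stand"]=base+[(nest(ring[0][0],y),-1) for y in(.065,-.065)]
p,f,o=fit("stand",[T],[.575,-.318,-.51]); print("stand shaded",np.round(p,4),round(f,1))
tiles=[cv2.resize(o[0],(780,240))]
MOD["stand"]=base+[(nest(cyl(.0245,0,.008),.065),210),(nest(arc(.0195,0,360,.008),.065),145),(nest(cyl(.0245,0,.014),-.065),215),(nest(arc(.0185,0,360,.014),-.065),60)]
p,f,o=fit("stand",[T],p); print("with parts",np.round(p,4),round(f,1)); tiles.append(cv2.resize(o[0],(780,240)))
h=cv2.cvtColor(T["img"],cv2.COLOR_BGR2HSV); m=(h[...,1]>25)&(h[...,0]>60)&(h[...,0]<110); m[:180]=0;m[215:]=0;m[:,:355]=0;m[:,390:]=0
v,u=np.nonzero(m); print("teal",m.sum(),u.mean(),v.mean(),np.ptp(u),np.ptp(v))
R=np.array([[np.cos(p[2]),-np.sin(p[2]),0],[np.sin(p[2]),np.cos(p[2]),0],[0,0,1]])
for y,hh in((.065,.008),(-.065,.014)): 
    X=(nest(np.array([[0,0,hh]]),y))@R.T+[p[0],p[1],0]; print("top face centre",X,proj(T,X),proj(Sc,X))
    print("nest",(np.array([0,y,.05])@R.T+[p[0],p[1],0]).round(4))
cv2.imwrite("pics/fit3.png",np.vstack(tiles).clip(0,255).astype(np.uint8))
E
python3 run3.py
```

```text
stand shaded [ 0.5745 -0.3174 -0.5092] 299.5
with parts [ 0.5753 -0.317  -0.5097] 688.5
teal 61 370.7049180327869 197.36065573770492 9 8
top face centre [[ 0.603497   -0.25834793  0.056928  ]] [[371.83665491 194.89513687]] [[371.01258549 217.40896794]]
nest [ 0.607  -0.2603  0.05  ]
top face centre [[ 0.53745357 -0.3703625   0.062124  ]] [[412.00404788 219.59692324]] [[398.62289399 238.70168138]]
nest [ 0.5436 -0.3738  0.05  ]
```

View pics/fit3.png

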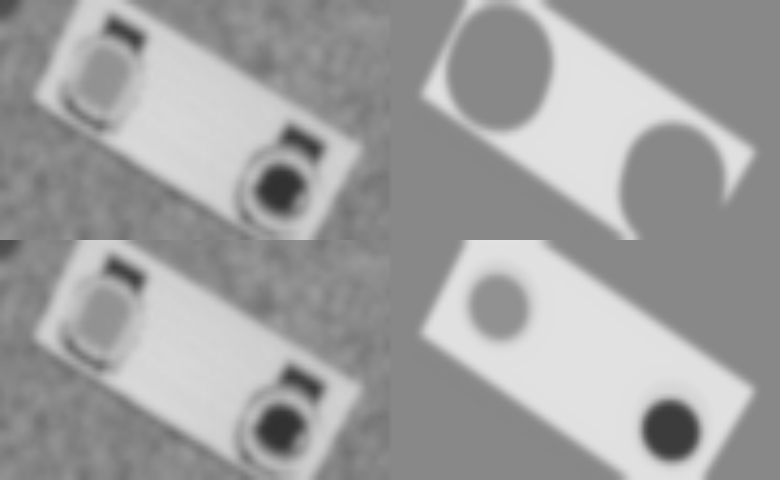

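```bash
cat > go.py <<'E'
import sys,numpy as np
from workcell import *
from scipy.spatial.transform import Rotation as Ro
def plan(x,y,z,ang,step=3.5,rs=.12):
    s=state(); R=Ro.from_rotvec(s["tool_rot"]).as_matrix(); p=np.array(s["tcp_pos"])
    a=np.arctan2(R[1,0],R[0,0]); d=np.array([x,y,z])-p
    roll=-((np.radians(ang)-a+np.pi)%(2*np.pi)-np.pi)
    n=max(1,int(np.ceil(max(np.linalg.norm(d)*100/step,abs(roll)/rs))))
    print("t",round(s["time"],2),"tcp",p.round(4),"ang",round(np.degrees(a),1),"tilt",R[:,2].round(4),"open",round(s["opening"]*91,1),"F",np.round(s["contact_force"],1),"j6",round(s["joint_pos"][5],2),"roll left",round(roll,3))
    rows=[]
    for k in range(n):
        t=a-roll/n*k; X=np.array([np.cos(t),np.sin(t)]); Y=np.array([np.sin(t),-np.cos(t)])
        w=d*100/n; rows.append([round(float(w[:2]@X),2),round(float(w[:2]@Y),2),round(float(-w[2]),2),round(float(roll/n),3)])
    print(rows)
if __name__=="__main__": plan(*map(float,sys.argv[1:]))
E
python3 go.py .600 -.2564 .13 -119.2
```

```text
t 1.0 tcp [ 0.2829 -0.5573  0.2139] ang -63.1 tilt [-0.e+00  1.e-04 -1.e+00] open 91.1 F [-0.5  1.   0.1] j6 -0.1 roll left 0.979
[[-0.96, -3.22, 0.65, 0.075], [-1.2, -3.14, 0.65, 0.075], [-1.43, -3.04, 0.65, 0.075], [-1.66, -2.93, 0.65, 0.075], [-1.87, -2.79, 0.65, 0.075], [-2.08, -2.64, 0.65, 0.075], [-2.27, -2.48, 0.65, 0.075], [-2.45, -2.3, 0.65, 0.075], [-2.62, -2.11, 0.65, 0.075], [-2.77, -1.91, 0.65, 0.075], [-2.9, -1.69, 0.65, 0.075], [-3.02, -1.47, 0.65, 0.075], [-3.13, -1.24, 0.65, 0.075]]
```

Request:
servo_tool --pt "-1.0 -3.2 0.6 0.075" --pt "-1.2 -3.1 0.6 0.075" --pt "-1.4 -3.0 0.6 0.075" --pt "-1.7 -2.9 0.6 0.075" --pt "-1.9 -2.8 0.6 0.075" --pt "-2.1 -2.6 0.6 0.075" --pt "-2.3 -2.5 0.6 0.075" --pt "-2.4 -2.3 0.6 0.075" --pt "-2.6 -2.1 0.6 0.075" --pt "-2.8 -1.9 0.6 0.075" --hand 82 --grip_force 12

```text
time: 1.83
tcp_pos: [0.5337, -0.325, 0.1526]
tool_rot: [1.836, -2.547, 0.01]
contact_force: [0.6, -0.9, 0.8]
opening: 0.822
```

```bash
python3 go.py .600 -.2564 .12 -119.2
```

```text
t 1.83 tcp [ 0.5337 -0.325   0.1526] ang -108.4 tilt [ 0.0019 -0.0062 -1.    ] open 74.8 F [ 0.6 -0.9  0.8] j6 1.25 roll left 0.188
[[-2.87, -1.37, 1.09, 0.063], [-2.95, -1.19, 1.09, 0.063], [-3.02, -1.0, 1.09, 0.063]]
```

Request:
servo_tool --pt "-2.9 -1.4 1.1 0.063" --pt "-2.9 -1.2 1.1 0.063" --pt "-3.0 -1.0 1.1 0.063" --pt "0 0 0 0" --pt "0 0 0 0"

```text
time: 2.25
tcp_pos: [0.6082, -0.2478, 0.1166]
tool_rot: [1.575, -2.718, 0.01]
contact_force: [-0.7, -0.8, 0.4]
opening: 0.822
```

```bash
python3 go.py .600 -.2564 .06 -119.2 1.6; python3 -c "
from workcell import *
import cv2,numpy as np
c=capture('scene');t=capture('top')
f=lambda im,u,v,a,b:cv2.resize(im[v-b:v+b,u-a:u+a],(400,300),interpolation=cv2.INTER_CUBIC)
cv2.imwrite('pics/a.png',np.hstack([f(c['img'],385,225,48,36),f(t['img'],378,205,48,36)]))"
```

```text
t 2.25 tcp [ 0.6082 -0.2478  0.1166] ang -119.8 tilt [ 0.003  -0.0057 -1.    ] open 74.8 F [-0.7 -0.8  0.4] j6 1.62 roll left -0.011
[[0.29, 0.07, 1.41, -0.003], [0.29, 0.07, 1.41, -0.003], [0.29, 0.07, 1.41, -0.003], [0.29, 0.07, 1.41, -0.003]]
```

View pics/a.png

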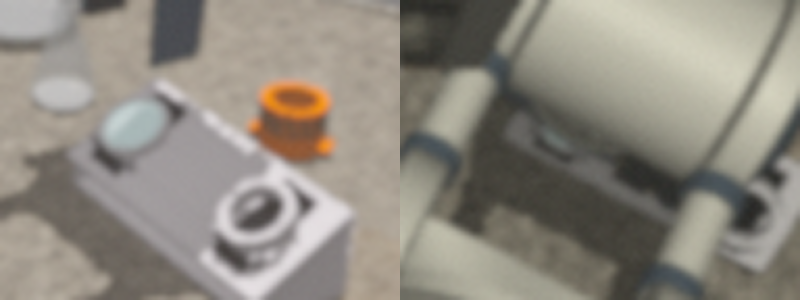

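Request:
servo_tool --pt "0.3 0.1 1.4 0" --pt "0.3 0.1 1.4 0" --pt "0.3 0.1 1.4 0" --pt "0.3 0.0 1.0 0" --pt "0 0 0 0" --pt "0 0 0 0"

```text
time: 2.85
tcp_pos: [0.5968, -0.2649, 0.0669]
tool_rot: [-1.57, 2.719, -0.018]
contact_force: [0.1, 0.4, -0.1]
opening: 0.817
```

```bash
python3 go.py .600 -.2564 .049 -119.2 0.5
```

```text
t 2.85 tcp [ 0.5968 -0.2649  0.0669] ang -120.0 tilt [ 0.0075 -0.0089 -0.9999] open 74.3 F [ 0.1  0.4 -0.1] j6 1.59 roll left -0.014
[[-0.18, 0.03, 0.36, -0.003], [-0.18, 0.03, 0.36, -0.003], [-0.18, 0.03, 0.36, -0.003], [-0.18, 0.03, 0.36, -0.003], [-0.18, 0.03, 0.36, -0.003]]
```

Request:
servo_tool --pt "-0.4 0.1 0.5 0" --pt "-0.2 0.0 0.5 0" --pt "0 0 0.4 0" --pt "0 0 0.2 0" --pt "0 0 0 0"

```text
time: 3.27
tcp_pos: [0.6009, -0.2605, 0.053]
tool_rot: [-1.568, 2.717, -0.025]
contact_force: [-5.4, -1.8, 10.0]
opening: 0.819
```

```bash
python3 go.py .600 -.2564 .049 -119.2 0.5
```

```text
t 3.27 tcp [ 0.6009 -0.2605  0.053 ] ang -120.0 tilt [ 0.0121 -0.0116 -0.9999] open 74.5 F [-5.4 -1.8 10. ] j6 1.6 roll left -0.015
[[-0.15, 0.14, 0.2, -0.007], [-0.15, 0.14, 0.2, -0.007]]
```

Request:
servo_tool --pt "0 0.2 -0.3 0" --pt "-0.2 0.3 0 0" --pt "0 0.1 0.1 0" --pt "0 0 0.2 0" --pt "0 0 0.1 0" --pt "0 0 0 0"

```text
time: 3.77
tcp_pos: [0.597, -0.2545, 0.0518]
tool_rot: [-1.569, 2.716, -0.026]
contact_force: [-0.1, 0.2, 0.8]
opening: 0.816
```

```bash
python3 go.py .597 -.2565 .0498 -119.2 0.5
```

```text
t 3.77 tcp [ 0.597  -0.2545  0.0518] ang -120.0 tilt [ 0.0128 -0.0119 -0.9998] open 74.3 F [-0.1  0.2  0.8] j6 1.6 roll left -0.013
[[0.17, -0.1, 0.2, -0.013]]
```

Now down 1.5 mm and close.

Request:
servo_tool --pt "0.0 0 0.2 -0.01" --pt "0 0 0.1 0" --pt "0 0 0 0"

```text
time: 4.02
tcp_pos: [0.5972, -0.2547, 0.0483]
tool_rot: [-1.585, 2.707, -0.027]
contact_force: [-0.1, -0.0, 4.1]
opening: 0.82
```

Request:
servo_tool --pt "0 0 0 0" --pt "0 0 0 0" --pt "0 0 0 0" --pt "0 0 0 0" --pt "0 0 0 0" --pt "0 0 0 0" --hand 0 --grip_force 10

```text
time: 4.52
tcp_pos: [0.5992, -0.2503, 0.0495]
tool_rot: [-1.583, 2.702, -0.022]
contact_force: [-6.4, -7.3, 12.1]
opening: 0.584
```

```bash
python3 go.py .597 -.2565 .0498 -119.2 0.5
```

```text
t 4.52 tcp [ 0.5992 -0.2503  0.0495] ang -119.3 tilt [ 0.016  -0.0066 -0.9998] open 53.1 F [-6.4 -7.3 12.1] j6 1.59 roll left -0.001
[[0.32, -0.05, -0.01, -0.001], [0.32, -0.05, -0.01, -0.001]]
```

Request:
servo_tool --pt "0 0 0 0" --pt "0 0 0 0" --pt "0 0 0 0" --pt "0 0 0 0"

```text
time: 4.85
tcp_pos: [0.5992, -0.2527, 0.0511]
tool_rot: [-1.583, 2.702, -0.027]
contact_force: [-0.2, 2.3, 1.7]
opening: 0.529
```

```bash
python3 go.py .597 -.2565 .0498 -119.2 0.5;  python3 -c "
from workcell import *
import cv2,numpy as np
c=capture('scene')
f=lambda im,u,v,a,b:cv2.resize(im[v-b:v+b,u-a:u+a],(640,480),interpolation=cv2.INTER_CUBIC)
cv2.imwrite('pics/b.png',f(c['img'],375,220,48,36))"
```

```text
t 4.85 tcp [ 0.5992 -0.2527  0.0511] ang -119.3 tilt [ 0.0169 -0.0101 -0.9998] open 48.2 F [-0.2  2.3  1.7] j6 1.59 roll left -0.001
[[0.44, 0.01, 0.13, -0.001]]
```

View pics/b.png

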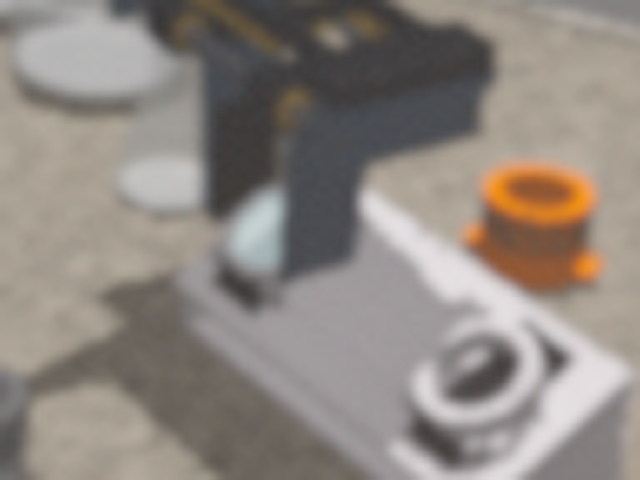

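Request:
servo_tool --pt "0 0 -0.3 0" --pt "0 0 -0.6 0" --pt "0 0 -1.0 0" --pt "0 0 -1.5 0" --pt "0 0 -1.5 0" --pt "0 0 0 0" --grip_force 14

```text
time: 5.4
tcp_pos: [0.5977, -0.2521, 0.1032]
tool_rot: [-1.584, 2.704, -0.024]
contact_force: [-0.4, -0.6, 1.0]
opening: 0.528
```

```bash
python3 go.py .468 .019 .115 -104.9 3
```

```text
t 5.4 tcp [ 0.5977 -0.2521  0.1032] ang -119.3 tilt [ 0.0148 -0.0092 -0.9998] open 48.0 F [-0.4 -0.6  1. ] j6 1.59 roll left -0.251
[[-1.57, 2.23, -0.11, -0.023], [-1.62, 2.2, -0.11, -0.023], [-1.67, 2.16, -0.11, -0.023], [-1.72, 2.12, -0.11, -0.023], [-1.77, 2.08, -0.11, -0.023], [-1.82, 2.04, -0.11, -0.023], [-1.86, 2.0, -0.11, -0.023], [-1.91, 1.96, -0.11, -0.023], [-1.95, 1.91, -0.11, -0.023], [-2.0, 1.87, -0.11, -0.023], [-2.04, 1.82, -0.11, -0.023]]
```

Request:
servo_tool --pt "-1.0 1.5 -0.2 -0.02" --pt "-1.6 2.2 -0.2 -0.025" --pt "-1.7 2.2 -0.1 -0.025" --pt "-1.7 2.1 -0.1 -0.025" --pt "-1.8 2.1 -0.1 -0.025" --pt "-1.8 2.0 -0.1 -0.025" --pt "-1.9 2.0 -0.1 -0.025" --pt "-1.9 2.0 -0.1 -0.025" --pt "-1.9 1.9 -0.1 -0.025" --pt "-1.5 1.5 0 -0.02"

```text
time: 6.23
tcp_pos: [0.4805, -0.0169, 0.1116]
tool_rot: [-1.901, 2.489, -0.039]
contact_force: [-0.1, -0.7, -1.1]
opening: 0.53
```

```bash
python3 go.py .468 .019 .105 -104.9 2
python3 - <<'E'
from workcell import *
import cv2,numpy as np
c=capture('scene')
cv2.imwrite('pics/c.png',cv2.resize(c['img'][165:245,220:320],(750,600),interpolation=cv2.INTER_CUBIC))
print([ (np.round(d["extent"],1),round(d["p"],2)) for d in recognise(c,"filter")[:3]])
E
```

```text
t 6.23 tcp [ 0.4805 -0.0169  0.1116] ang -105.3 tilt [ 0.0228 -0.0136 -0.9996] open 48.2 F [-0.1 -0.7 -1.1] j6 1.69 roll left -0.006
[[-1.57, 1.08, 0.33, -0.003], [-1.57, 1.07, 0.33, -0.003]]
[(array([398.4, 239.8,  20.9,  19.8]), 0.49), (array([266.1, 222.8,   9.3,  12.9]), 0.28)]
```

Request:
servo_tool --pt "-1.4 1.0 0.2 0" --pt "-1.2 0.8 0.2 0" --pt "-0.3 0.2 0 0" --pt "0 0 0 0" --pt "0 0 0 0"

```text
time: 6.75
tcp_pos: [0.4692, 0.0174, 0.1074]
tool_rot: [-1.903, 2.486, -0.04]
contact_force: [0.2, 0.1, -0.1]
opening: 0.527
```

```bash
python3 go.py .468 .019 .095 -104.9 1
python3 - <<'E'
from workcell import *
import cv2,numpy as np
c=capture('scene')
cv2.imwrite('pics/c.png',cv2.resize(c['img'][165:245,220:320],(750,600),interpolation=cv2.INTER_CUBIC))
E
```

```text
t 6.75 tcp [0.4692 0.0174 0.1074] ang -105.1 tilt [ 0.0242 -0.014  -0.9996] open 47.9 F [ 0.2  0.1 -0.1] j6 1.76 roll left -0.004
[[-0.06, 0.08, 0.62, -0.002], [-0.06, 0.08, 0.62, -0.002]]
```

View pics/c.png

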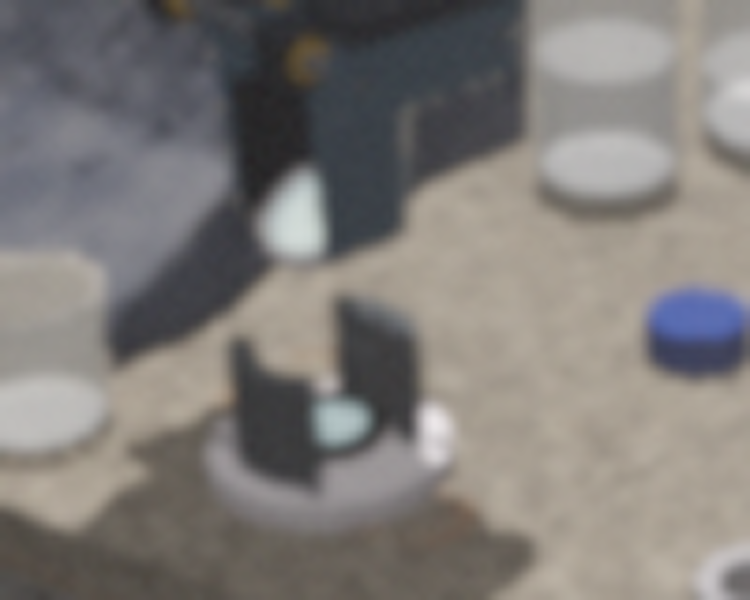

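Run:
```python
import pickle
from fit import *
T,S=pickle.load(open("shots.pkl","rb"))
a=np.radians(-105.1); ty=np.array([np.sin(a),-np.cos(a),0]); tx=np.array([np.cos(a),np.sin(a),0])
for th in(20,30,40):
  n=ty*np.sin(np.radians(th))+np.array([0,0,np.cos(np.radians(th))]); e=ty*np.cos(np.radians(th))-np.array([0,0,np.sin(np.radians(th))])
  for dy in(-.004,0,.004):
    c=np.array([.4692,.0174,.1074+.0025])+dy*ty
    X=np.concatenate([[c+r*n+.0245*(np.cos(q)*tx+np.sin(q)*e) for q in np.linspace(0,6.28,60)] for r in(-.004,.004)])
    q=proj(S,X); print(th,dy,"left",q[:,0].min().round(1),"bottom",q[:,1].max().round(1))
print(proj(S,np.array([[.4692,.0174,.1074]+ -0.024*tx-.016*np.array([0,0,0])])), "near finger tip corners",proj(S,np.array([np.array([.4692,.0174,.1074])+s*.0245*tx+k*.016*ty for s in(1,-1) for k in(1,-1)])).round(1).tolist())
```

```text
20 -0.004 left 254.8 bottom 199.8
20 0 left 253.6 bottom 200.2
20 0.004 left 252.4 bottom 200.7
30 -0.004 left 255.1 bottom 200.5
30 0 left 253.9 bottom 201.0
30 0.004 left 252.7 bottom 201.4
40 -0.004 left 255.6 bottom 201.1
40 0 left 254.4 bottom 201.6
40 0.004 left 253.2 bottom 202.0
[[257.64653349 191.15837363]] near finger tip corners [[262.8, 198.8], [272.3, 195.4], [252.8, 192.7], [262.2, 189.5]]
```

Request:
servo_tool --pt "-0.2 0.2 0.7 0" --pt "0 0.1 0.8 0" --pt "0 0 0.8 0" --pt "0 0 0.6 0" --pt "0 0 0 0" --pt "0 0 0 0"

```text
time: 7.3
tcp_pos: [0.4685, 0.0174, 0.0746]
tool_rot: [-1.899, 2.489, -0.041]
contact_force: [0.2, -0.2, -0.4]
opening: 0.529
```

```bash
python3 go.py .4666 .0194 .04 -104.9 .6
```

```text
t 7.3 tcp [0.4685 0.0174 0.0746] ang -105.3 tilt [ 0.0245 -0.0144 -0.9996] open 48.1 F [ 0.2 -0.2 -0.4] j6 1.77 roll left -0.007
[[-0.02, 0.04, 0.58, -0.001], [-0.02, 0.04, 0.58, -0.001], [-0.02, 0.04, 0.58, -0.001], [-0.02, 0.04, 0.58, -0.001], [-0.02, 0.04, 0.58, -0.001], [-0.02, 0.04, 0.58, -0.001]]
```

Request:
servo_tool --pt "-0.2 0.2 0.3 0" --pt "-0.1 0.1 0.5 0" --pt "0 0 0.5 0" --pt "0 0 0.5 0" --pt "0 0 0.5 0" --pt "0 0 0 0"

```text
time: 7.8
tcp_pos: [0.4671, 0.0212, 0.0493]
tool_rot: [-1.899, 2.488, -0.042]
contact_force: [0.1, -1.0, 0.2]
opening: 0.531
```

```bash
python3 go.py .4666 .0194 .03 -104.9 .4
```

```text
t 7.8 tcp [0.4671 0.0212 0.0493] ang -105.3 tilt [ 0.0251 -0.0144 -0.9996] open 48.3 F [ 0.1 -1.   0.2] j6 1.78 roll left -0.007
[[0.04, 0.0, 0.39, -0.001], [0.04, 0.0, 0.39, -0.001], [0.04, 0.0, 0.39, -0.001], [0.04, 0.0, 0.39, -0.001], [0.04, 0.0, 0.39, -0.001]]
```

Request:
servo_tool --pt "0.1 0 0.4 0" --pt "0 0.05 0.4 0" --pt "0 0 0.4 0" --pt "0 0 0.4 0" --pt "0 0 0.2 0" --pt "0 0 0 0"

```text
time: 8.3
tcp_pos: [0.4676, 0.0198, 0.0295]
tool_rot: [-1.898, 2.488, -0.043]
contact_force: [0.4, -1.4, 3.3]
opening: 0.532
```

```bash
python3 go.py .4666 .0194 .0215 -104.9 .2
```

```text
t 8.3 tcp [0.4676 0.0198 0.0295] ang -105.3 tilt [ 0.0265 -0.0146 -0.9995] open 48.4 F [ 0.4 -1.4  3.3] j6 1.78 roll left -0.007
[[0.01, 0.02, 0.16, -0.001], [0.01, 0.02, 0.16, -0.001], [0.01, 0.02, 0.16, -0.001], [0.01, 0.02, 0.16, -0.001], [0.01, 0.02, 0.16, -0.001]]
```

Edge touches the seat; keep pressing so that it levels, with a lighter grip.

Request:
servo_tool --pt "0 0 0.2 0" --pt "0 0 0.2 0" --pt "0 0 0.2 0" --pt "0 0 0.1 0" --pt "0 0 0.1 0" --pt "0 0 0 0" --grip_force 6

```text
time: 8.8
tcp_pos: [0.4683, 0.0196, 0.0209]
tool_rot: [-1.898, 2.487, -0.044]
contact_force: [0.6, -0.3, 0.4]
opening: 0.532
```

```bash
python3 go.py .4666 .0194 .0215 -104.9 .2
```

```text
t 8.8 tcp [0.4683 0.0196 0.0209] ang -105.3 tilt [ 0.0273 -0.0146 -0.9995] open 48.4 F [ 0.6 -0.3  0.4] j6 1.78 roll left -0.007
[[0.07, 0.16, -0.06, -0.007]]
```

Request:
servo_tool --pt "0 0 0 0" --pt "0 0 0 0" --pt "0 0 0 0" --pt "0 0 -0.3 0" --pt "0 0 -1.0 0" --pt "0 0 -2.0 0" --pt "0 0 -3.0 0" --pt "0 0 -3.0 0" --pt "0 0 -1.5 0" --hand 75

```text
time: 9.55
tcp_pos: [0.4618, 0.0215, 0.1306]
tool_rot: [-1.902, 2.493, -0.034]
contact_force: [0.8, -1.4, 0.3]
opening: 0.752
```

```bash
python3 go.py .537 -.3675 .12 -119.2 3.5
python3 - <<'E'
from workcell import *
import cv2,numpy as np
for n in("scene","top"):
    c=capture(n)
    cv2.imwrite(f'pics/d_{n}.png',c['img'])
    print(n,[ (np.round(d["extent"],1),round(d["p"],2)) for d in recognise(c,"filter")[:3]])
E
```

```text
t 9.55 tcp [0.4618 0.0215 0.1306] ang -105.3 tilt [ 0.0175 -0.0138 -0.9998] open 68.4 F [ 0.8 -1.4  0.3] j6 1.77 roll left 0.242
[[2.96, -1.46, 0.09, 0.02], [2.93, -1.52, 0.09, 0.02], [2.9, -1.58, 0.09, 0.02], [2.87, -1.64, 0.09, 0.02], [2.83, -1.69, 0.09, 0.02], [2.8, -1.75, 0.09, 0.02], [2.76, -1.81, 0.09, 0.02], [2.73, -1.86, 0.09, 0.02], [2.69, -1.92, 0.09, 0.02], [2.65, -1.97, 0.09, 0.02], [2.61, -2.02, 0.09, 0.02], [2.57, -2.08, 0.09, 0.02]]
scene [(array([267.9, 218.8,   9.8,  13.4]), 0.56)]
top []
```

```bash
cat > run4.py <<'E'
from fit import *
import pickle
T,Sc=pickle.load(open("shots.pkl","rb"))
T["img"]=cv2.imread("pics/d_top.png");Sc["img"]=cv2.imread("pics/d_scene.png")
M=np.array([[.866,0,.5],[0,1,0],[-.5,0,.866]])
nest=lambda X,y:X@M+[0,y,.05]
deck=lambda h:np.array([[-.04,s*.1,h-.0231] for s in(1,-1)]+[[.04,s*.1,h+.0231] for s in(1,-1)])
h=.0431
full=[(np.r_[deck(h),deck(h)*[1,1,0]],150),(np.array([[-.04,.1,0],[-.04,-.1,0],[-.04,-.1,h-.0231],[-.04,.1,h-.0231]]),120),(deck(h),225),(nest(cyl(.03,-.007,.010),.065),IGN),(nest(cyl(.03,-.007,.016),-.065),IGN)]
MOD["stand"]=full
for n,s in(("top",[T]),("scene",[Sc])):
    p,f,o=fit("stand",s,[.573,-.316,-.51],4); print(n,np.round(p,4),round(f,1))
    cv2.imwrite(f"pics/e_{n}.png",o[0].clip(0,255).astype(np.uint8))
    g=cv2.cvtColor(s[0]["img"],cv2.COLOR_BGR2GRAY); c=s[0]
    uv=proj(c,np.array([[.5375,-.3704,.062]]))[0].astype(int); w=g[uv[1]-10:uv[1]+11,uv[0]-11:uv[0]+12]; print(uv,"\n",w)
E
python3 run4.py
```

```text
top [ 0.5749 -0.3172 -0.5022] 632.1
[412 219] 
 [[201 200 202 201 201 200 199 197 196 189 167 128  87  62  56  64  71  88
  112 136 158 175 187]
 [201 199 200 201 200 200 196 191 185 173 151 120  98  83  79  70  61  59
   70  88 114 144 175]
 [201 200 201 200 197 189 181 170 162 155 145 137 129 124 117 103  85  69
   57  59  86 126 167]
 [201 201 201 195 185 171 157 153 155 156 159 161 158 157 151 138 118  96
   73  64  93 136 175]
 [200 200 198 188 172 156 150 160 167 167 168 171 172 175 174 165 150 130
  103  93 122 161 186]
 [200 199 193 177 162 159 164 168 163 153 145 142 148 159 169 174 173 161
  135 129 152 180 194]
 [202 198 188 171 166 172 170 149 126 105  98  92  97 109 131 155 172 174
  161 155 172 189 196]
 [199 194 181 172 177 179 156 118  81  63  57  55  57  63  83 115 149 171
  172 166 176 193 199]
 [196 184 171 175 182 173 137  91  59  49  48  50  48  49  56  76 115 152
  169 170 177 191 196]
 [188 170 161 170 172 149 111  71  51  49  47  46  48  48  48  57  90 134
  166 177 182 191 198]
 [184 163 156 168 158 126  84  57  48  46  46  49  46  48  51  61  86 125
  164 18
[... 2373 characters left out ...]
207 202 181 168 176]
 [218 213 216 220 212 185 150 121  98  88  84  86  87  95 117 148 178 199
  199 183 168 178 202]
 [209 198 201 213 213 195 161 126 107 100  97 101 114 135 162 185 197 197
  181 159 159 188 213]
 [205 182 175 193 208 208 191 172 155 145 142 151 164 179 196 204 198 178
  154 143 159 193 218]
 [209 180 150 162 190 205 209 205 196 188 187 190 196 200 201 194 176 152
  137 137 161 196 219]
 [210 180 134 121 151 179 196 203 202 199 199 198 194 186 175 161 146 135
  135 147 170 200 220]
 [199 162 112  92 107 136 156 167 171 172 171 168 161 151 143 138 137 138
  148 169 190 208 221]
 [188 143  95  81  84 100 113 126 133 137 140 141 138 139 149 153 153 153
  167 192 211 220 222]]
```

Request:
servo_tool --pt "2.9 -1.5 0 0.024" --pt "3.0 -1.5 0 0.024" --pt "3.0 -1.6 0 0.024" --pt "2.9 -1.6 0 0.024" --pt "2.8 -1.7 0 0.024" --pt "2.8 -1.7 0 0.024" --pt "2.8 -1.8 0 0.024" --pt "2.7 -1.9 0 0.024" --pt "2.7 -1.9 0 0.024" --pt "2.6 -2.0 0 0.024" --hand 85

```text
time: 10.58
tcp_pos: [0.5117, -0.3112, 0.1196]
tool_rot: [1.588, -2.706, 0.003]
contact_force: [0.8, 0.4, -0.3]
opening: 0.85
```

```bash
python3 go.py .5366 -.3699 .09 -119 2
```

```text
t 10.58 tcp [ 0.5117 -0.3112  0.1196] ang -119.2 tilt [-0.0026 -0.0036 -1.    ] open 77.4 F [ 0.8  0.4 -0.3] j6 1.44 roll left -0.003
[[0.98, -1.26, 0.74, -0.001], [0.98, -1.26, 0.74, -0.001], [0.98, -1.26, 0.74, -0.001], [0.98, -1.26, 0.74, -0.001]]
```

Request:
servo_tool --pt "1.0 -1.2 0.7 0" --pt "1.0 -1.2 0.7 0" --pt "1.0 -1.2 0.7 0" --pt "0.6 -0.7 0.4 0" --pt "0 0 0 0" --pt "0 0 0 0"

```text
time: 11.08
tcp_pos: [0.5289, -0.3718, 0.0845]
tool_rot: [1.574, -2.709, -0.011]
contact_force: [-0.3, -0.3, 0.5]
opening: 0.852
```

```bash
python3 go.py .5366 -.3699 .055 -119 .9
```

```text
t 11.08 tcp [ 0.5289 -0.3718  0.0845] ang -119.7 tilt [-0.0104  0.002  -0.9999] open 77.6 F [-0.3 -0.3  0.5] j6 1.39 roll left -0.012
[[-0.14, -0.14, 0.74, -0.003], [-0.14, -0.14, 0.74, -0.003], [-0.14, -0.14, 0.74, -0.003], [-0.14, -0.15, 0.74, -0.003]]
```

Request:
servo_tool --pt "-0.3 -0.4 0.5 -0.01" --pt "-0.2 -0.3 0.7 0" --pt "0 0 0.7 0" --pt "0 0 0.6 0" --pt "0 0 0.1 0" --pt "0 0 0 0"

```text
time: 11.58
tcp_pos: [0.5374, -0.3663, 0.0555]
tool_rot: [1.593, -2.698, -0.015]
contact_force: [-0.2, -0.3, 0.3]
opening: 0.849
```

```bash
python3 go.py .5366 -.3699 .0525 -119 .9
```

```text
t 11.58 tcp [ 0.5374 -0.3663  0.0555] ang -118.9 tilt [-0.0121  0.0038 -0.9999] open 77.2 F [-0.2 -0.3  0.3] j6 1.39 roll left 0.002
[[0.35, -0.1, 0.3, 0.002]]
```

Request:
servo_tool --pt "0.15 -0.05 0.15 0" --pt "0 0 0.15 0" --pt "0 0 0 0"

```text
time: 11.83
tcp_pos: [0.5371, -0.3678, 0.0526]
tool_rot: [1.594, -2.698, -0.014]
contact_force: [-0.4, 0.1, 0.3]
opening: 0.853
```

Request:
servo_tool --pt "0 0 0 0" --pt "0 0 0 0" --pt "0 0 0 0" --pt "0 0 0 0" --pt "0 0 0 0" --pt "0 0 0 0" --pt "0 0 0 0" --pt "0 0 0 0" --pt "0 0 0 0" --hand 0 --grip_force 10

```text
time: 12.58
tcp_pos: [0.5372, -0.3684, 0.0535]
tool_rot: [1.593, -2.698, -0.012]
contact_force: [-0.2, -0.3, -0.2]
opening: 0.527
```

```bash
python3 go.py .5366 -.3699 .0525 -119 .9
```

```text
t 12.58 tcp [ 0.5372 -0.3684  0.0535] ang -118.9 tilt [-0.0109  0.0027 -0.9999] open 47.9 F [-0.2 -0.3 -0.2] j6 1.39 roll left 0.002
[[0.17, -0.02, 0.1, 0.002]]
```

Request:
servo_tool --pt "0 0 -0.3 0" --pt "0 0 -0.6 0" --pt "0 0 -1.0 0" --pt "0 0 -1.5 0" --pt "0 0 -1.5 0" --pt "0 0 -0.5 0" --grip_force 14

```text
time: 13.08
tcp_pos: [0.5373, -0.368, 0.111]
tool_rot: [1.593, -2.698, -0.016]
contact_force: [-0.1, -0.9, 0.7]
opening: 0.524
```

```bash
python3 go.py .468 .019 .12 -104.9 3.5
```

```text
t 13.08 tcp [ 0.5373 -0.368   0.111 ] ang -118.9 tilt [-0.0126  0.0043 -0.9999] open 47.7 F [-0.1 -0.9  0.7] j6 1.39 roll left -0.244
[[-2.54, 2.06, -0.08, -0.02], [-2.59, 2.01, -0.08, -0.02], [-2.63, 1.96, -0.08, -0.02], [-2.67, 1.9, -0.08, -0.02], [-2.7, 1.85, -0.08, -0.02], [-2.74, 1.79, -0.08, -0.02], [-2.78, 1.74, -0.08, -0.02], [-2.81, 1.68, -0.08, -0.02], [-2.85, 1.62, -0.08, -0.02], [-2.88, 1.57, -0.08, -0.02], [-2.91, 1.51, -0.08, -0.02], [-2.94, 1.45, -0.08, -0.02]]
```

Request:
servo_tool --pt "-1.6 1.4 -0.2 -0.02" --pt "-2.5 2.0 -0.2 -0.023" --pt "-2.6 2.0 0 -0.023" --pt "-2.7 2.0 0 -0.023" --pt "-2.7 1.9 0 -0.023" --pt "-2.8 1.8 0 -0.023" --pt "-2.8 1.8 0 -0.023" --pt "-2.8 1.7 0 -0.023" --pt "-2.8 1.6 0 -0.023" --pt "-2.8 1.6 0 -0.023"

```text
time: 13.92
tcp_pos: [0.4747, -0.0538, 0.1219]
tool_rot: [1.894, -2.503, 0.006]
contact_force: [0.3, 1.1, -1.2]
opening: 0.526
```

```bash
python3 go.py .4655 .0195 .11 -104.9 2
```

```text
t 13.92 tcp [ 0.4747 -0.0538  0.1219] ang -105.8 tilt [ 4.0e-04 -4.5e-03 -1.0e+00] open 47.8 F [ 0.3  1.1 -1.2] j6 1.61 roll left -0.015
[[-1.7, 0.72, 0.3, -0.004], [-1.7, 0.71, 0.3, -0.004], [-1.71, 0.71, 0.3, -0.004], [-1.71, 0.7, 0.3, -0.004]]
```

Request:
servo_tool --pt "-1.7 0.7 0.2 -0.004" --pt "-1.7 0.7 0.2 -0.004" --pt "-1.6 0.7 0.2 -0.004" --pt "-0.6 0.3 0 0" --pt "0 0 0 0" --pt "0 0 0 0"

```text
time: 14.42
tcp_pos: [0.464, 0.0147, 0.1179]
tool_rot: [1.921, -2.485, 0.007]
contact_force: [0.7, -0.5, -0.9]
opening: 0.528
```

```bash
python3 go.py .4648 .0199 .085 -104.9 1
python3 - <<'E'
from workcell import *
import cv2
c=capture('scene'); cv2.imwrite('pics/f.png',c['img']); cv2.imwrite('pics/f2.png',cv2.resize(c['img'][165:245,220:320],(750,600),interpolation=cv2.INTER_CUBIC))
E
```

```text
t 14.42 tcp [0.464  0.0147 0.1179] ang -104.6 tilt [ 0.0025 -0.0041 -1.    ] open 48.0 F [ 0.7 -0.5 -0.9] j6 1.73 roll left 0.005
[[-0.13, 0.01, 0.82, 0.001], [-0.13, 0.01, 0.82, 0.001], [-0.13, 0.01, 0.82, 0.001], [-0.13, 0.01, 0.82, 0.001]]
```

View pics/f2.png

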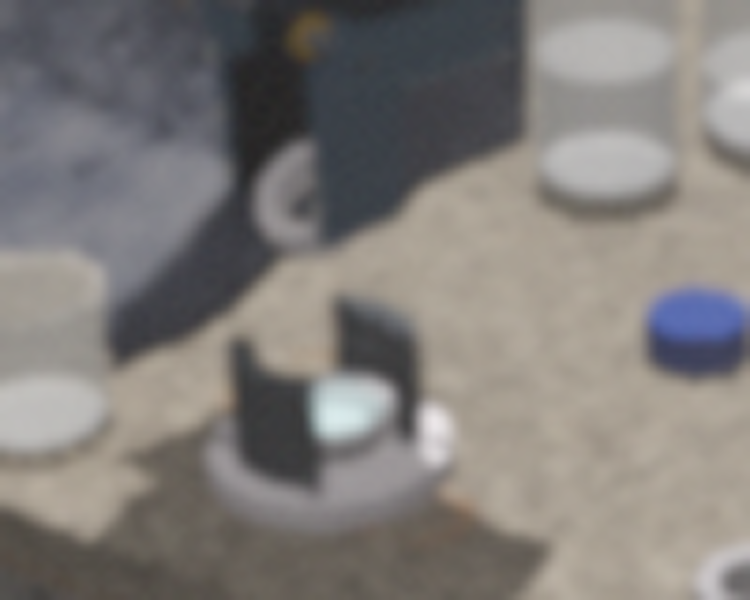

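Run:
```python
import pickle
from fit import *
T,S=pickle.load(open("shots.pkl","rb"))
a=np.radians(-104.6); ty=np.array([np.sin(a),-np.cos(a),0]); tx=np.array([np.cos(a),np.sin(a),0])
for th in(30,40):
  n=ty*np.sin(np.radians(th))+np.array([0,0,np.cos(np.radians(th))]); e=ty*np.cos(np.radians(th))-np.array([0,0,np.sin(np.radians(th))])
  for dy in(-.005,-.003,0,.003):
    c=np.array([.464,.0147,.1179+.003])+dy*ty
    X=np.concatenate([[c+r*n+.0245*(np.cos(q)*tx+np.sin(q)*e) for q in np.linspace(0,6.28,60)] for r in(-.007,.007)])
    q=proj(S,X); print(th,dy,"left",q[:,0].min().round(1),"bottom",q[:,1].max().round(1))
```

```text
30 -0.005 left 254.2 bottom 198.6
30 -0.003 left 253.6 bottom 198.8
30 0 left 252.7 bottom 199.1
30 0.003 left 251.8 bottom 199.4
40 -0.005 left 254.5 bottom 199.0
40 -0.003 left 253.9 bottom 199.2
40 0 left 253.0 bottom 199.6
40 0.003 left 252.1 bottom 199.9
```

Request:
servo_tool --pt "-0.4 0 0.6 0" --pt "-0.1 0 0.9 0" --pt "0 0 0.9 0" --pt "0 0 0.7 0" --pt "0 0 0.2 0" --pt "0 0 0 0"

```text
time: 14.97
tcp_pos: [0.4671, 0.0161, 0.0814]
tool_rot: [-1.914, 2.491, -0.009]
contact_force: [-0.5, 0.2, -0.1]
opening: 0.531
```

```bash
python3 go.py .4648 .0199 .05 -104.9 .6
```

```text
t 14.97 tcp [0.4671 0.0161 0.0814] ang -104.9 tilt [ 0.0038 -0.0046 -1.    ] open 48.3 F [-0.5  0.2 -0.1] j6 1.74 roll left -0.0
[[-0.05, 0.05, 0.52, -0.0], [-0.05, 0.05, 0.52, -0.0], [-0.05, 0.05, 0.52, -0.0], [-0.05, 0.05, 0.52, -0.0], [-0.05, 0.05, 0.52, -0.0], [-0.05, 0.05, 0.52, -0.0]]
```

Request:
servo_tool --pt "-0.3 0.2 0 0" --pt "-0.3 0.2 0 0" --pt "-0.1 0.05 0 0" --pt "0 0 0 0"

```text
time: 15.3
tcp_pos: [0.4643, 0.0244, 0.0813]
tool_rot: [1.913, -2.492, 0.009]
contact_force: [-0.1, -0.5, -0.3]
opening: 0.523
```

```bash
python3 go.py .4648 .0199 .05 -104.9 .6
```

```text
t 15.3 tcp [0.4643 0.0244 0.0813] ang -105.0 tilt [ 0.0034 -0.0045 -1.    ] open 47.6 F [-0.1 -0.5 -0.3] j6 1.76 roll left -0.001
[[0.07, -0.03, 0.52, -0.0], [0.07, -0.03, 0.52, -0.0], [0.07, -0.03, 0.52, -0.0], [0.07, -0.03, 0.52, -0.0], [0.07, -0.03, 0.52, -0.0], [0.07, -0.03, 0.52, -0.0]]
```

Request:
servo_tool --pt "0.2 -0.1 0.1 0" --pt "0.2 -0.1 0.2 0" --pt "0.05 0 0.1 0" --pt "0 0 0 0" --pt "0 0 0 0"

```text
time: 15.72
tcp_pos: [0.4657, 0.0191, 0.0776]
tool_rot: [-1.913, 2.49, -0.011]
contact_force: [-0.1, 0.3, -0.7]
opening: 0.523
```

```bash
python3 go.py .4648 .0199 .05 -104.9 .6
```

```text
t 15.72 tcp [0.4657 0.0191 0.0776] ang -104.9 tilt [ 0.0052 -0.0048 -1.    ] open 47.6 F [-0.1  0.3 -0.7] j6 1.75 roll left -0.0
[[-0.01, 0.02, 0.55, -0.0], [-0.01, 0.02, 0.55, -0.0], [-0.01, 0.02, 0.55, -0.0], [-0.01, 0.02, 0.55, -0.0], [-0.01, 0.02, 0.55, -0.0]]
```

Good to within a millimetre; descend.

Request:
servo_tool --pt "-0.05 0.05 0.4 0" --pt "0 0.02 0.6 0" --pt "0 0.02 0.6 0" --pt "0 0.02 0.5 0" --pt "0 0.02 0.3 0" --pt "0 0 0 0"

```text
time: 16.22
tcp_pos: [0.4644, 0.0198, 0.0507]
tool_rot: [-1.913, 2.491, -0.01]
contact_force: [-0.2, 0.0, -1.3]
opening: 0.523
```

```bash
python3 go.py .4648 .0199 .033 -104.9 .4
```

```text
t 16.22 tcp [0.4644 0.0198 0.0507] ang -104.9 tilt [ 0.0048 -0.0047 -1.    ] open 47.6 F [-0.2  0.  -1.3] j6 1.75 roll left -0.001
[[-0.0, -0.01, 0.35, -0.0], [-0.0, -0.01, 0.35, -0.0], [-0.0, -0.01, 0.35, -0.0], [-0.0, -0.01, 0.35, -0.0], [-0.0, -0.01, 0.35, -0.0]]
```

Request:
servo_tool --pt "0 0 0.3 0" --pt "0 0 0.4 0" --pt "0 0 0.3 0" --pt "0 0 0.2 0" --pt "0 0 0.1 0" --pt "0 0 0 0" --grip_force 6

```text
time: 16.72
tcp_pos: [0.4656, 0.0196, 0.0364]
tool_rot: [-1.912, 2.49, -0.012]
contact_force: [0.1, 0.3, 1.3]
opening: 0.53
```

```bash
python3 go.py .4648 .0199 .033 -104.9 .4
```

```text
t 16.72 tcp [0.4656 0.0196 0.0364] ang -104.9 tilt [ 0.0065 -0.0049 -1.    ] open 48.2 F [0.1 0.3 1.3] j6 1.75 roll left -0.001
[[-0.01, 0.09, 0.34, -0.001]]
```

Request:
servo_tool --pt "0 0 0.2 0" --pt "0 0 0.2 0" --pt "0 0 0.1 0" --pt "0 0 0 0"

```text
time: 17.05
tcp_pos: [0.466, 0.0196, 0.0312]
tool_rot: [-1.912, 2.489, -0.013]
contact_force: [0.9, 0.4, 1.2]
opening: 0.53
```

```bash
python3 go.py .4648 .0199 .032 -104.9 .4
```

```text
t 17.05 tcp [0.466  0.0196 0.0312] ang -104.9 tilt [ 0.0073 -0.005  -1.    ] open 48.3 F [0.9 0.4 1.2] j6 1.75 roll left -0.001
[[-0.0, 0.12, -0.08, -0.001]]
```

Request:
servo_tool --pt "0 0 0.1 0" --pt "0 0 0.1 0" --pt "0 0 0 0"

```text
time: 17.3
tcp_pos: [0.466, 0.0196, 0.0293]
tool_rot: [-1.912, 2.489, -0.013]
contact_force: [-0.3, 0.3, 4.6]
opening: 0.53
```

Request:
servo_tool --pt "0 0 0 0" --pt "0 0 0 0" --pt "0 0 0 0" --pt "0 0 0 0" --pt "0 0 -0.3 0" --pt "0 0 -1.0 0" --pt "0 0 -2.0 0" --pt "0 0 -3.0 0" --pt "0 0 -2.5 0" --pt "0 0 -1 0" --hand 75

```text
time: 18.13
tcp_pos: [0.462, 0.0203, 0.129]
tool_rot: [1.911, -2.488, 0.003]
contact_force: [0.3, 0.3, -0.4]
opening: 0.751
```

```bash
python3 go.py .4456 -.1975 .12 -104.9 3.5
python3 - <<'E'
from workcell import *
import cv2,numpy as np
for n in("scene","top"):
    c=capture(n)
    cv2.imwrite(f'pics/g_{n}.png',c['img'])
    print(n,[ (np.round(d["extent"],1),round(d["p"],2)) for d in recognise(c,"spacer")[:3]])
E
```

```text
t 18.13 tcp [0.462  0.0203 0.129 ] ang -104.9 tilt [-0.0017 -0.0041 -1.    ] open 68.3 F [ 0.3  0.3 -0.4] j6 1.75 roll left -0.001
[[3.07, -0.58, 0.13, -0.0], [3.07, -0.58, 0.13, -0.0], [3.07, -0.57, 0.13, -0.0], [3.07, -0.57, 0.13, -0.0], [3.07, -0.57, 0.13, -0.0], [3.07, -0.57, 0.13, -0.0], [3.07, -0.57, 0.13, -0.0]]
scene []
top []
```

Request:
servo_tool --pt "2.6 -0.6 0 -0.06" --pt "3.0 -0.7 0.1 -0.06" --pt "2.9 -0.9 0.2 -0.06" --pt "2.9 -1.1 0.2 -0.06" --pt "2.8 -1.2 0.2 -0.06" --pt "2.8 -1.4 0.2 -0.06" --pt "1.8 -1.0 0.2 -0.06" --pt "0 0 0 -0.06" --hand 85

```text
time: 19.0
tcp_pos: [0.5098, -0.1754, 0.1049]
tool_rot: [2.465, -1.931, -0.023]
contact_force: [-1.2, 0.8, 0.1]
opening: 0.85
```

```bash
python3 go.py .4456 -.1975 .08 -71.5 1.5
python3 - <<'E'
from workcell import *
import cv2
c=capture('scene'); cv2.imwrite('pics/h.png',c['img'])
E
```

```text
t 19.0 tcp [ 0.5098 -0.1754  0.1049] ang -76.1 tilt [-0.018   0.001  -0.9998] open 77.4 F [-1.2  0.8  0.1] j6 0.9 roll left -0.081
[[0.12, 1.35, 0.5, -0.016], [0.1, 1.35, 0.5, -0.016], [0.08, 1.36, 0.5, -0.016], [0.06, 1.36, 0.5, -0.016], [0.03, 1.36, 0.5, -0.016]]
```

Request:
servo_tool --pt "0.1 1.3 0.2 -0.016" --pt "0.1 1.4 0.2 -0.016" --pt "0.1 1.4 0.2 -0.016" --pt "0.05 1.3 0.2 -0.016" --pt "0.0 0.3 0 -0.01" --pt "0 0 0 0" --pt "0 0 0 0"

```text
time: 19.63
tcp_pos: [0.4479, -0.1892, 0.0906]
tool_rot: [2.534, -1.837, -0.047]
contact_force: [-0.4, 0.4, -0.4]
opening: 0.85
```

```bash
python3 go.py .4456 -.1975 .06 -71.5 1.5
```

```text
t 19.63 tcp [ 0.4479 -0.1892  0.0906] ang -71.9 tilt [-0.0309  0.0088 -0.9995] open 77.3 F [-0.4  0.4 -0.4] j6 0.74 roll left -0.007
[[0.24, 0.16, 1.02, -0.002], [0.24, 0.16, 1.02, -0.002], [0.24, 0.16, 1.02, -0.002]]
```

Request:
servo_tool --pt "0.4 0.1 0.8 0" --pt "0.3 0.1 1.0 0" --pt "0.0 0 1.0 0" --pt "0 0 1.0 0" --pt "0 0 0.7 0" --pt "0 0 0 0"

```text
time: 20.13
tcp_pos: [0.4499, -0.1966, 0.0403]
tool_rot: [2.534, -1.839, -0.044]
contact_force: [-0.5, 0.2, 0.1]
opening: 0.849
```

```bash
python3 go.py .4456 -.1975 .021 -71.5 1
```

```text
t 20.13 tcp [ 0.4499 -0.1966  0.0403] ang -72.0 tilt [-0.029   0.0078 -0.9995] open 77.3 F [-0.5  0.2  0.1] j6 0.74 roll left -0.008
[[-0.02, 0.22, 0.97, -0.004], [-0.02, 0.22, 0.97, -0.004]]
```

Request:
servo_tool --pt "0 0.2 0.4 0" --pt "0 0.2 0.5 0" --pt "0 0.0 0.5 0" --pt "0 0 0.3 0" --pt "0 0 0 0" --pt "0 0 0 0"

```text
time: 20.63
tcp_pos: [0.4456, -0.198, 0.0213]
tool_rot: [2.533, -1.839, -0.044]
contact_force: [0.6, 0.3, -0.2]
opening: 0.85
```

```bash
python3 go.py .4456 -.1975 .021 -71.5 1
python3 - <<'E'
from workcell import *
import cv2
c=capture('scene'); t=capture('top')
cv2.imwrite('pics/i.png',c['img'])
E
```

```text
t 20.63 tcp [ 0.4456 -0.198   0.0213] ang -72.0 tilt [-0.029   0.0078 -0.9995] open 77.3 F [ 0.6  0.3 -0.2] j6 0.73 roll left -0.008
[[-0.05, -0.01, 0.03, -0.008]]
```

Spot on. Close firmly.

Request:
servo_tool --pt "0 0 0 0" --pt "0 0 0 0" --pt "0 0 0 0" --pt "0 0 0 0" --pt "0 0 0 0" --pt "0 0 0 0" --pt "0 0 0 0" --pt "0 0 0 0" --pt "0 0 0 0" --hand 0 --grip_force 20

```text
time: 21.48
tcp_pos: [0.4464, -0.1983, 0.0224]
tool_rot: [2.534, -1.839, -0.041]
contact_force: [0.6, -0.1, -1.2]
opening: 0.518
```

Request:
servo_tool --pt "0 0 -0.3 0" --pt "0 0 -1.0 0" --pt "0 0 -2.0 0" --pt "0 0 -2.5 0" --pt "0 0 -2.5 0" --pt "0 0 -1.5 0" --pt "0 0 0 0"

```text
time: 22.07
tcp_pos: [0.4481, -0.1984, 0.1274]
tool_rot: [2.534, -1.839, -0.045]
contact_force: [-0.1, 0.1, -1.1]
opening: 0.516
```

```bash
python3 go.py .468 .019 .125 -60.2 2.8
python3 - <<'E'
from workcell import *
import cv2,numpy as np
c=capture('scene'); cv2.imwrite('pics/j.png',c['img'])
print([(np.round(d["extent"],1),round(d["p"],2)) for d in recognise(c,"retainer")[:3]])
E
```

```text
t 22.07 tcp [ 0.4481 -0.1984  0.1274] ang -72.0 tilt [-0.0295  0.0082 -0.9995] open 46.9 F [-0.1  0.1 -1.1] j6 0.73 roll left -0.205
[[-2.51, -1.08, 0.03, -0.026], [-2.48, -1.14, 0.03, -0.026], [-2.45, -1.2, 0.03, -0.026], [-2.42, -1.27, 0.03, -0.026], [-2.38, -1.33, 0.03, -0.026], [-2.35, -1.39, 0.03, -0.026], [-2.31, -1.45, 0.03, -0.026], [-2.27, -1.51, 0.03, -0.026]]
[(array([323.6, 210.8,  12.8,  23.3]), 0.92)]
```

Request:
servo_tool --pt "-1.6 -0.7 0 -0.02" --pt "-2.5 -1.1 0 -0.026" --pt "-2.5 -1.2 0 -0.026" --pt "-2.4 -1.2 0 -0.026" --pt "-2.4 -1.3 0 -0.026" --pt "-2.4 -1.4 0 -0.026" --pt "-2.3 -1.4 0 -0.026" --pt "-1.8 -1.2 0 -0.02" --pt "0 0 0 0" --pt "0 0 0 0"

```text
time: 23.0
tcp_pos: [0.4584, 0.0135, 0.1173]
tool_rot: [2.704, -1.572, -0.072]
contact_force: [0.3, -0.9, -0.0]
opening: 0.514
```

```bash
python3 go.py .468 .019 .105 -60.2 1.5
```

```text
t 23.0 tcp [0.4584 0.0135 0.1173] ang -60.4 tilt [-0.0463  0.0122 -0.9989] open 46.8 F [ 0.3 -0.9 -0. ] j6 0.94 roll left -0.003
[[-0.0, -0.55, 0.62, -0.002], [-0.0, -0.55, 0.62, -0.002]]
```

Request:
servo_tool --pt "0 -0.4 0.4 0" --pt "0 -0.5 0.5 0" --pt "0 -0.2 0.5 0" --pt "0 0 0.4 0" --pt "0 0 0 0" --pt "0 0 0 0"

```text
time: 23.5
tcp_pos: [0.4669, 0.017, 0.0946]
tool_rot: [2.699, -1.577, -0.078]
contact_force: [0.1, -0.1, -0.2]
opening: 0.518
```

```bash
python3 go.py .469 .0185 .085 -60.2 1.5
python3 - <<'E'
from workcell import *
import cv2
c=capture('scene'); cv2.imwrite('pics/k.png',c['img'])
E
```

```text
t 23.5 tcp [0.4669 0.017  0.0946] ang -60.6 tilt [-0.0503  0.0124 -0.9987] open 47.1 F [ 0.1 -0.1 -0.2] j6 0.95 roll left -0.008
[[-0.03, -0.26, 0.96, -0.008]]
```

Request:
servo_tool --pt "0 -0.2 0.3 0" --pt "0 -0.15 0.4 0" --pt "0 0 0.3 0" --pt "0 0 0 0" --pt "0 0 0 0"

```text
time: 23.97
tcp_pos: [0.4698, 0.0185, 0.0839]
tool_rot: [2.699, -1.578, -0.076]
contact_force: [0.1, 0.4, -0.6]
opening: 0.517
```

```bash
python3 go.py .469 .0185 .075 -60.2 1.5
```

```text
t 23.97 tcp [0.4698 0.0185 0.0839] ang -60.7 tilt [-0.0493  0.0123 -0.9987] open 47.0 F [ 0.1  0.4 -0.6] j6 0.96 roll left -0.008
[[-0.04, 0.07, 0.89, -0.008]]
```

Request:
servo_tool --pt "0 0 0.3 0" --pt "0 0 0.4 0" --pt "0 -0.02 0.4 0" --pt "0 -0.02 0.3 0" --pt "0 0 0.1 0" --pt "0 0 0 0"

```text
time: 24.47
tcp_pos: [0.4693, 0.019, 0.0674]
tool_rot: [2.699, -1.578, -0.076]
contact_force: [-0.4, 0.1, -0.3]
opening: 0.517
```

```bash
python3 go.py .469 .0185 .065 -60.2 1.5
```

```text
t 24.47 tcp [0.4693 0.019  0.0674] ang -60.7 tilt [-0.0492  0.0123 -0.9987] open 47.0 F [-0.4  0.1 -0.3] j6 0.96 roll left -0.008
[[0.03, 0.05, 0.24, -0.008]]
```

Request:
servo_tool --pt "0 0 0.15 0" --pt "0 0 0.15 0" --pt "0 0 0.1 0" --pt "0 0 0 0"

```text
time: 24.8
tcp_pos: [0.4692, 0.019, 0.0631]
tool_rot: [2.699, -1.578, -0.076]
contact_force: [-1.1, 0.3, 2.5]
opening: 0.513
```

```bash
python3 go.py .469 .0185 .063 -60.2 1.5
python3 - <<'E'
from workcell import *
import cv2
c=capture('scene')
cv2.imwrite('pics/l.png',cv2.resize(c['img'][165:245,220:320],(750,600),interpolation=cv2.INTER_CUBIC))
E
```

```text
t 24.8 tcp [0.4692 0.019  0.0631] ang -60.7 tilt [-0.0489  0.0121 -0.9987] open 46.7 F [-1.1  0.3  2.5] j6 0.96 roll left -0.008
[[0.03, 0.05, 0.01, -0.008]]
```

Request:
servo_tool --pt "0 0 0.05 0.05" --pt "0 0 0.03 0.06" --pt "0 0 0 0.06" --pt "0 0 0 0.06" --pt "0 0 0 0.06" --pt "0 0 0 0.06" --pt "0 0 0 0.06" --pt "0 0 0 0.03" --pt "0 0 0 0" --grip_force 25

```text
time: 25.6
tcp_pos: [0.47, 0.0201, 0.0637]
tool_rot: [2.261, -2.148, -0.067]
contact_force: [-0.9, -0.6, 1.5]
opening: 0.513
```

```bash
python3 go.py .469 .0185 .063 -135 1.5;python3 -c "
from workcell import *
print(state()['torque'])"
```

```text
t 25.6 tcp [0.47   0.0201 0.0637] ang -87.1 tilt [-0.0465  0.0136 -0.9988] open 46.7 F [-0.9 -0.6  1.5] j6 1.42 roll left 0.836
[[0.02, 0.01, 0.01, 0.119], [0.02, 0.01, 0.01, 0.119], [0.02, 0.01, 0.01, 0.119], [0.03, 0.01, 0.01, 0.119], [0.03, 0.0, 0.01, 0.119], [0.03, 0.0, 0.01, 0.119], [0.03, -0.0, 0.01, 0.119]]
[-0.08658949  0.02690375  0.00774452]
```

Request:
servo_tool --pt "0 0 0.05 0.06" --pt "0 0 0.05 0.06" --pt "0 0 0.04 0.06" --pt "0 0 0.03 0.06" --pt "0 0 0.03 0.06" --pt "0 0 0.03 0.06" --pt "0 0 0.03 0.04" --pt "0 0 0 0" --grip_force 35

```text
time: 26.27
tcp_pos: [0.47, 0.0209, 0.0621]
tool_rot: [1.774, -2.557, -0.059]
contact_force: [-0.6, -0.7, 3.4]
opening: 0.511
```

```bash
python3 go.py .469 .0185 .063 -135 1.5;python3 -c "
from workcell import *
print(state()['torque'])"
```

```text
t 26.27 tcp [0.47   0.0209 0.0621] ang -110.5 tilt [-0.0454  0.0147 -0.9989] open 46.5 F [-0.6 -0.7  3.4] j6 1.83 roll left 0.428
[[0.06, 0.0, -0.02, 0.107], [0.06, -0.0, -0.02, 0.107], [0.06, -0.01, -0.02, 0.107], [0.06, -0.02, -0.02, 0.107]]
[0.06166562 0.18847652 0.06514306]
```

Request:
servo_tool --pt "0.03 0 0.05 0.06" --pt "0.03 0 0.05 0.06" --pt "0 0 0.04 0.06" --pt "0 0 0.03 0.06" --pt "0 0 0 0.06" --pt "0 0 0 0.05" --pt "0 0 0 0"

```text
time: 26.85
tcp_pos: [0.4701, 0.0209, 0.0614]
tool_rot: [1.303, -2.822, -0.05]
contact_force: [-0.3, 1.0, 2.1]
opening: 0.51
```

```bash
python3 go.py .469 .0185 .063 -135 1.5;python3 -c "
from workcell import *
print(state()['torque'])"
```

```text
t 26.85 tcp [0.4701 0.0209 0.0614] ang -130.4 tilt [-0.0439  0.0155 -0.9989] open 46.4 F [-0.3  1.   2.1] j6 2.17 roll left 0.08
[[0.25, -0.07, -0.16, 0.08]]
[ 0.42051813  0.07050901 -0.02776942]
```

Request:
servo_tool --pt "0 0 0.03 0.06" --pt "0 0 0 0.06" --pt "0 0 0 0.06" --pt "0 0 0 0.06"

```text
time: 27.18
tcp_pos: [0.4708, 0.021, 0.0614]
tool_rot: [0.972, -2.95, -0.043]
contact_force: [-0.2, -1.1, -0.4]
opening: 0.509
```

```bash
python3 go.py .469 .0185 .063 -135 1.5;python3 -c "
from workcell import *
print(state()['torque'])"
```

```text
t 27.18 tcp [0.4708 0.021  0.0614] ang -143.5 tilt [-0.0424  0.0149 -0.999 ] open 46.3 F [-0.2 -1.1 -0.4] j6 2.4 roll left -0.148
[[0.15, -0.05, -0.08, -0.074], [0.15, -0.03, -0.08, -0.074]]
[0.14830302 0.03306969 1.27545645]
```

Request:
servo_tool --pt "0 0 0 0" --pt "0 0 0 0" --pt "0 0 0 0" --pt "0 0 0 0" --pt "0 0 -0.3 0" --pt "0 0 -1.5 0" --pt "0 0 -3.0 0" --pt "0 0 -3.0 0" --pt "0 0 -2.0 0" --pt "0 0 0 0" --hand 80

```text
time: 28.02
tcp_pos: [0.4739, 0.0194, 0.163]
tool_rot: [0.998, -2.937, -0.046]
contact_force: [1.2, 0.1, 1.0]
opening: 0.795
```

```bash
python3 go.py .45 -.2 .2 -143 4
```

```text
t 28.02 tcp [0.4739 0.0194 0.163 ] ang -142.4 tilt [-0.0467  0.0154 -0.9988] open 72.4 F [1.2 0.1 1. ] j6 2.39 roll left 0.01
[[2.55, -2.65, -0.62, 0.002], [2.54, -2.66, -0.62, 0.002], [2.54, -2.66, -0.62, 0.002], [2.53, -2.67, -0.62, 0.002], [2.53, -2.67, -0.62, 0.002], [2.52, -2.68, -0.62, 0.002]]
```

Request:
servo_tool --pt "2.5 -2.7 -0.6 0" --pt "2.5 -2.7 -0.6 0" --pt "2.5 -2.7 -0.6 0" --pt "2.5 -2.7 -0.6 0" --pt "2.5 -2.7 -0.6 0" --pt "2.5 -2.7 -0.3 0" --pt "0 0 0 0" --pt "0 0 0 0"

```text
time: 28.68
tcp_pos: [0.4551, -0.21, 0.195]
tool_rot: [1.018, -2.934, -0.043]
contact_force: [0.9, -0.2, -0.1]
opening: 0.802
```

Run:
```python
from workcell import *
from fit import *
t=capture("top");c=capture("scene")
f=lambda im,u,v,a,b:cv2.resize(im[v-b:v+b,u-a:u+a],(400,400),interpolation=cv2.INTER_CUBIC)
cv2.imwrite("pics/m.png",np.hstack([f(t["img"],272,241,24,24),f(c["img"],265,218,24,24)]))
for z in(.0775,.080,.082): # ring top at stop: 39.5+38
    print(z,[ (np.array([q[:,0].min(),q[:,0].max(),q[:,1].min(),q[:,1].max()])-[265-24,265-24,218-24,218-24])*400/48 for q in [proj(c,arc(.024,0,360,z)+[.468,.0195,0])]])
```

```text
0.0775 [array([105.88970557, 247.4193443 ,  46.06852981, 111.8517841 ])]
0.08 [array([105.42229878, 247.08881103,  39.66527297, 105.28046547])]
0.082 [array([105.04772825, 246.82393006,  34.53399215, 100.01418448])]
```

View pics/m.png

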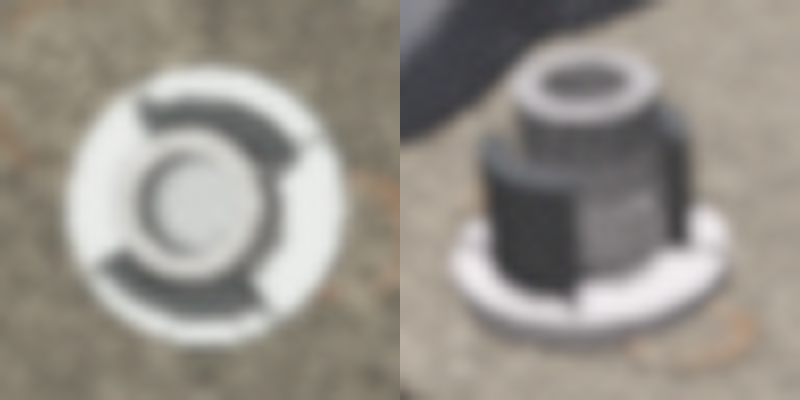

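```bash
python3 -c "
from workcell import *
print(sign_off()); s=state(); print(s['time'],s['contact_force'])"
```

```text
the job is handed in; nothing more can be done
None
the job is handed in; nothing more can be done
```

I assembled the cell and handed it in after about 29 s of robot time. The hand-in gives no verdict, so I don't know the result.

**What I did:**
- **Filter:** I took it from the left nest and pressed it level onto the seat. A later picture shows it lying flat in the barrel.
- **Spacer:** I pressed it down on top of the filter until the force reached about 4.6 N, then released it.
- **Retaining ring:** I lowered it with its lugs in the slots until it rested on the spacer, then turned it clockwise. The tool turned about 83° and dropped about 2.3 mm. A 1.3 N·m reaction at the end shows the ring is at its stop.

**Last checks:**
- The final picture shows the ring upright and centred in the barrel with no lugs in the slots. Its top edge is near the height expected at the stop.
- The arm was well clear when I handed in.

**What I could not confirm:**
- **Seat:** I never read the seat joint. That it is pressed down is inferred from the drop, the torque and the ring height.
- **Spacer:** The detector did not find it in the barrel, so its place rests on the contact force and the ring sitting at the right height.
- **Turn angle:** The tool turned about 10° past the nominal 73°. That is probably slip in the grip or an error in my yaw estimate.
- **Image offset:** The scene-camera outline of the ring was about 1 pixel from the prediction.
- **Stand contact:** The fingers touched the stand at about 12 N while fetching the filter.
- **Bystanders:** I did not check the flask, beaker and cap again at the end. The moves stayed clear of them.

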